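# Lay out a casting pattern on the moulding board

## Task

Lay out the four loose wooden parts on the moulding board. Lay the runner bar flat on the board midway between the round grey flange pattern and the long grey bracket pattern, pointing from one to the other, and stand the stepped feeder upright on the board squarely behind the middle of the bar (on the side away from the robot), with a gap of about 20 mm between feeder and bar. Centre the wide low core print on the flange pattern's boss with the tall core print upright and centred on top of the wide one, and leave the sanding block and the filler tin where they are.

Things in the scene. Friction and masses are not known exactly. Their poses are not given: they have to be found in the camera images.
- board: Fixed plywood moulding board, 220 (x) x 360 (y) x 18 mm thick, lying on the table. Origin: centre of its underside, at table height; its top is 18 mm up. Its z is up, its x points away from the robot (board turned up to 15 degrees), its y to the robot's left along the row of the two grey patterns.
- flange: Round dark grey flange pattern fixed on the board: disc 96 mm across and 16 mm high with a flat round boss in its middle, 60 mm across, whose top is 26 mm above the origin. Origin: centre of its underside, on the board's top, on the board's y axis 115 mm to one side of the board's centre (which side varies).
- bracket: Long dark grey bracket pattern with round ends and a rib on top, fixed on the board: 96 mm along the board's y, 44 mm along x, 20 mm high, rib top at 34 mm. Origin: centre of its underside, on the board's y axis 115 mm from the board's centre, across from the flange; so the board's centre is midway between the two and 134 mm of clear board lies between their edges.
- runner_bar: Loose wooden bar 90 (x) x 26 (y) x 24 mm high, lying flat on the table; upper 6 mm stepped in by 3 mm all round (20 mm wide there). Origin: centre of its underside; x along its length, z up. About 40 g.
- feeder: Loose wooden stepped round feeder, upright: foot 46 mm across and 22 mm high, above it a neck 28 mm across up to 62 mm. Origin: centre of its underside; z up along its axis. About 45 g.
- wide_print: Loose wooden wide low core print: plain round disc 50 mm across, 24 mm high, flat top. Origin: centre of its underside; z up. About 35 g.
- tall_print: Loose wooden tall core print: plain round plug 32 mm across, 50 mm high, standing upright. Origin: centre of its underside; z up. About 30 g.
- sanding_block: Bystander, loose: cork sanding block 70 x 36 x 30 mm on the table beside the wooden parts. Origin: centre of its underside. Leave it alone.
- filler_tin: Bystander, loose: round metal tin 52 mm across, 70 mm high, standing beside the wooden parts. Origin: centre of its underside. Leave it alone.
Not all that is in view belongs to the job. Leave any purple or white look-alike of the wide_print alone.

How it is judged:
At the end, for the whole second after the job is handed in: Bar flat on board within 12 mm of midway and 0.17 rad of the flange-bracket line; feeder on board behind it, within 15 mm of its middle line, centres 39-76 mm apart; wide print on boss within 10 mm, tall on wide within 8 mm; all upright (0.1 rad), at rest, released (x of runner_bar in the frame of board between -0.012 and 0.012 m and y of runner_bar in the frame of board between -0.012 and 0.012 m and z of runner_bar in the frame of board between 0.014 and 0.022 m and angle between the x axis of runner_bar and the y axis of board, either way round below 0.17 rad and x of feeder in the frame of runner_bar between -0.015 and 0.015 m and horizontal distance between feeder and runner_bar between 0.039 and 0.076 m and x of feeder in the frame of board above 0.02 m and z of feeder in the frame of board between 0.014 and 0.022 m and horizontal distance between wide_print and flange below 0.01 m and z of wide_print in the frame of flange between 0.022 and 0.03 m and horizontal distance between tall_print and wide_print below 0.008 m and z of tall_print in the frame of wide_print between 0.02 and 0.028 m and angle between each of runner_bar, feeder, wide_print, tall_print's own z axis and vertical below 0.1 rad and linear speed of each of runner_bar, feeder, wide_print, tall_print below 0.02 m/s); the robot touches nothing.
It fails at once if the sanding block is pushed more than 20 mm or lifted (distance of sanding_block from where it was at the start of the episode above 0.02 m).
It fails at once if the filler tin is pushed more than 20 mm or lifted (distance of filler_tin from where it was at the start of the episode above 0.02 m).
It also fails if it takes over 115 s, if anything falls off the work surface, if the arm or the gripper's body presses on something with over 40 N, if the wrist force passes 120 N, or if a joint passes its speed limit or range.

## Robot

A 6-joint arm with a two-finger parallel gripper is mounted at the origin on the work surface. World frame = base frame: x ahead of the robot, y to its left, z up, the work surface at z = 0. Lengths are in m, angles in rad, forces in N, time in s.
With the tool pointing down it reaches from about 0.4 to 0.925 m from the base axis. Payload 12.5 kg.
Tool frame: the origin (TCP) lies between the finger pads; the fingertips stand 25 mm ahead of it and the grasp point (between the pads) lies 6 mm ahead of it; z points along the fingers, y is the line along which they close (so a half turn about z gives the same grasp; the last joint's range is limited). The gripper opens to 95 mm and grips with 3 to 60 N. Pads are 20 mm wide; open, the fingers measure 119 mm over their backs; the gripper's body (75 mm by 180 mm) begins 59 mm behind the grasp point.
Start: joints at [-1.27, 0.491, 1.559, -0, 1.092, -0.106], TCP at [0.247, -0.574, 0.24] pointing down, gripper open.
Joint ranges: [-3.1, 3.1], [-0.84, 2.19], [0.05, 2.79], [-1.13, 4.28], [0.06, 2.93], [-2.69, 2.69]. Speed limits (rad/s): [2.22, 2.22, 2.79, 3.14, 3.14, 3.14].

## Interface

Orientations are given as a unit quaternion [w, x, y, z].
In Python, from station import sense, capture, finish_job gives the robot as it stands.
- The arm moves only by the tool step_arm, never from a script. Its argument "moves" is a list that holds one entry, the list of rows, each a list of 5 numbers: the shift along the tool's x, y, z in m, then the turn about the tool's z in degrees, then the finger opening in m, from 0 to 0.0951. A call has 1 to 8 rows; each row is the pose to reach, as a shift and turn from the pose commanded when the call began, along the tool's axes at that moment; what a row does not reach only later rows make up. A row lasts 1/12 s, in which the tool goes at most 41.7 mm and 7.16 degrees, less where a joint would pass 70% of its speed; a pose out of reach is approached as far as the arm can. A call with a gripper value outside its range is refused whole. The fingers move at their own pace and stop on an object; the grip force is fixed at half the most. Time passes only in rows, so rows that repeat a pose let the fingers close. It gives the time, the measured TCP pose, the force, the opening and the grip force at its end, in the units of the state.
- sense(): the state, without advancing time (a new reading comes with each control period).
- capture(name): name is "scene" or "side" or "wrist"; returns a dict with "pixels" (400x640x3 uint8, blue, green, red), "fovy" (degrees; the focal length in pixels is half the picture's height over the tangent of half this angle, whatever the lens; pixels are square), "cx", "cy" (the principal point, pixels), "k1" (the pictures are not rectified: a ray, as slopes to the right and down, at radius r is drawn at 1 + k1 r^2 times it, then the intrinsics apply), "extrinsics" (4x4, takes a point from camera to world coordinates); the wrist camera has in their place "T_tool_cam" (4x4, takes a point from camera to tool coordinates, whose origin is the TCP and whose axes are the flange's). Camera axes: x right, y up, looking along -z (the intrinsics and any distortion apply to the point x, -y, -z); pixel columns grow to the right and rows downward; lengths in m; the calibration is good to about 2 mm. A picture is of the moment at which its call begins: read the wrist's pose just before it. There is no depth.
- finish_job(): hands the job in; it is judged then, once.
The state is a dict: "clock": time; "joint_positions": joint angles; "qvel": joint speeds; "tau": joint torques, N m; "eef_pos": TCP position; "orientation": TCP orientation; "force": force on the tool from outside, world axes, zero at the start; "moment": the same for the moment, N m; "gripper_width": opening from 0.0 (shut) to 1.0 (fully open); "finger_force": force on a finger pad.
Only numpy, scipy, OpenCV 4.12 (cv2) and the standard library are available. Lean on these libraries where they do the work, as an engineer would, in place of code of your own. Each camera call takes 0.05 s, during which the arm holds its last target. There are 200 camera calls.

## Working session

There is one attempt and no reset: what is moved stays moved. The work goes in short steps, Python scripts to look and compute and a tool call to move; the robot and the scene stay as the last step left them, time stands still between calls to the robot, and variables do not carry over. Pictures are saved under pics/ and viewed, at most 14 in all, crops included, and the job is handed in when it is done.

Besides the shell and the picture viewer there is one more tool, called after "Emit:" as name(argument=value, ...), one argument or row to a line, values as JSON. step_arm: Moves the arm, as the interface text tells. Its arguments: {"type":"object","properties":{"moves":{"type":"array","items":{"type":"array","items":{"type":"array","items":{"type":"number"}}}}},"required":["moves"]}

```bash
mkdir -p pics; ls
python3 - <<'E'
from station import sense,capture
import cv2,json
s=sense();print(s['clock'],s['eef_pos'],s['orientation'],s['gripper_width'])
for n in("scene","side","wrist"):
    c=capture(n);cv2.imwrite(f"pics/{n}0.png",c['pixels']);print(n,{k:(v.tolist() if hasattr(v,'tolist') else v) for k,v in c.items() if k!='pixels'})
E
```

```text
pics
0.0 [ 0.24726076 -0.57377534  0.23904145] [-5.74889315e-04  9.79382267e-01  2.02014949e-01 -6.50953666e-05] 0.9998673987050058
scene {'fovy': 54.5763810417918, 'cx': 317.7909260176597, 'cy': 199.66052008298317, 'k1': -0.019349164607406044, 'extrinsics': [[0.11340121447438078, -0.773166900005783, 0.623981657816304, 1.194428341883873], [0.9934809346368774, 0.09560736440148504, -0.06208755418953443, -0.058775282151127504], [-0.01165319993702273, 0.626954684652447, 0.7789685656838655, 0.8473907419518317], [0.0, 0.0, 0.0, 1.0]]}
side {'fovy': 54.590852292123145, 'cx': 326.0862739151084, 'cy': 200.2452823148688, 'k1': -0.058499765563977006, 'extrinsics': [[-0.9506494796853218, 0.17852633335594795, -0.25375956153908336, 0.23916157618023853], [-0.3102205012508706, -0.5610662769064251, 0.767442423587608, 0.8517988313436201], [-0.005367250477242444, 0.8082901590498573, 0.5887598928302358, 0.7048118471002106], [0.0, 0.0, 0.0, 1.0]]}
wrist {'fovy': 63.26126962537468, 'cx': 318.1330495074348, 'cy': 200.41520789900855, 'k1': -0.030443815298181236, 'T_tool_cam': [[0.00041731445204343676, 0.9628599534549027, 0.27000099237126596, 0.07739645091888867], [0.9999998656098696, -0.00031875818608516983, -0.0004088685110889473, -0.0004447385187191788], [-0.0003076180889868655, 0.2700011267125364, -0.9628599570784271, -0.14672989000678333], [0.0, 0.0, 0.0, 1.0]]}
```

View pics/scene0.png

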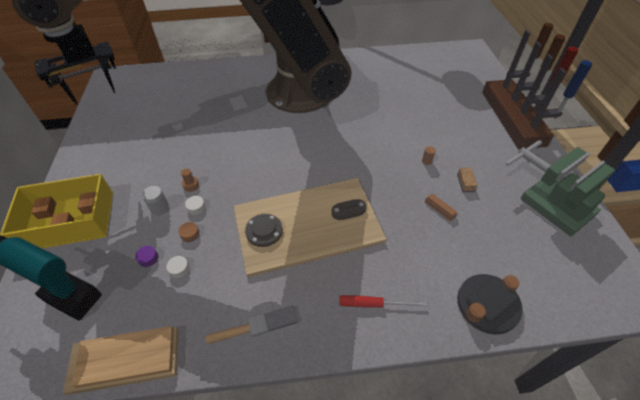

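View pics/side0.png

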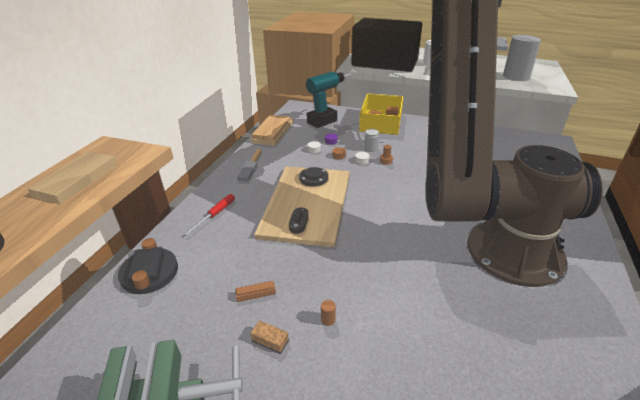

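Scene view: feeder (190,180), filler tin (154,197), orange disc (189,232), and look-alike discs: white (195,206), purple (147,256), white (178,267). The tall print is at (428,155), bar at (441,206), cork block at (467,179), flange at (264,230) and bracket at (349,209). Only the wooden orange disc (189,232) fits wide_print. I'll confirm it in an enlarged crop.

```bash
cat > h.py <<'E'
import numpy as np,cv2
from station import sense,capture
from scipy.spatial.transform import Rotation as R
def pose():
    s=sense();q=s['orientation'];T=np.eye(4);T[:3,:3]=R.from_quat([q[1],q[2],q[3],q[0]]).as_matrix();T[:3,3]=s['eef_pos'];return T
def cam(name):
    T=pose();c=capture(name)
    c['E']=np.array(c['extrinsics']) if name!='wrist' else T@np.array(c['T_tool_cam'])
    c['f']=200/np.tan(np.radians(c['fovy'])/2);return c
def KD(c): return np.array([[c['f'],0,c['cx']],[0,c['f'],c['cy']],[0,0,1.]]),np.array([c['k1'],0,0,0,0.])
def proj(c,P):
    P=np.atleast_2d(P).astype(float);E=c['E'];q=(P-E[:3,3])@E[:3,:3]*[1,-1,-1];K,D=KD(c)
    return cv2.projectPoints(q,np.zeros(3),np.zeros(3),K,D)[0][:,0]
def ray(c,uv,z):
    uv=np.atleast_2d(uv).astype(float);K,D=KD(c)
    n=cv2.undistortPoints(uv[:,None],K,D)[:,0];d=np.c_[n[:,0],-n[:,1],-np.ones(len(n))]@c['E'][:3,:3].T
    o=c['E'][:3,3];return o+d*((z-o[2])/d[:,2])[:,None]
E
python3 - <<'E'
from h import *
c=cam('scene');p=c['pixels']
z=lambda x,y,w,h,f:cv2.resize(p[y:y+h,x:x+w],None,fx=f,fy=f,interpolation=cv2.INTER_CUBIC)
a=z(125,155,100,130,4);b=z(400,135,100,100,4);b=np.vstack([b,np.zeros((120,400,3),np.uint8)])
cv2.imwrite('pics/crop1.png',np.hstack([a,b]))
for n,uv,h in [('feeder',(190,187),0),('tin',(154,206),0),('wide',(189,231),.024),('tall',(429,162),0),('bar',(441,205),.024),('block',(467,178),.03),('flange',(264,228),.044),('bracket',(349,208),.045),('white1',(195,206),.02)]: print(n,ray(c,uv,h).round(3))
print(ray(c,[(234,200),(362,181),(384,237),(246,270)],.018).round(3))
E
```

```text
feeder [[ 0.423 -0.354  0.   ]]
tin [[ 0.482 -0.448 -0.   ]]
wide [[ 0.597 -0.334  0.024]]
tall [[0.411 0.36  0.   ]]
bar [[0.594 0.334 0.024]]
block [[0.513 0.434 0.03 ]]
flange [[ 0.625 -0.14   0.044]]
bracket [[0.589 0.083 0.045]]
white1 [[ 0.513 -0.327  0.02 ]]
[[ 0.503 -0.222  0.018]
 [ 0.478  0.14   0.018]
 [ 0.672  0.161  0.018]
 [ 0.725 -0.189  0.018]]
```

View pics/crop1.png

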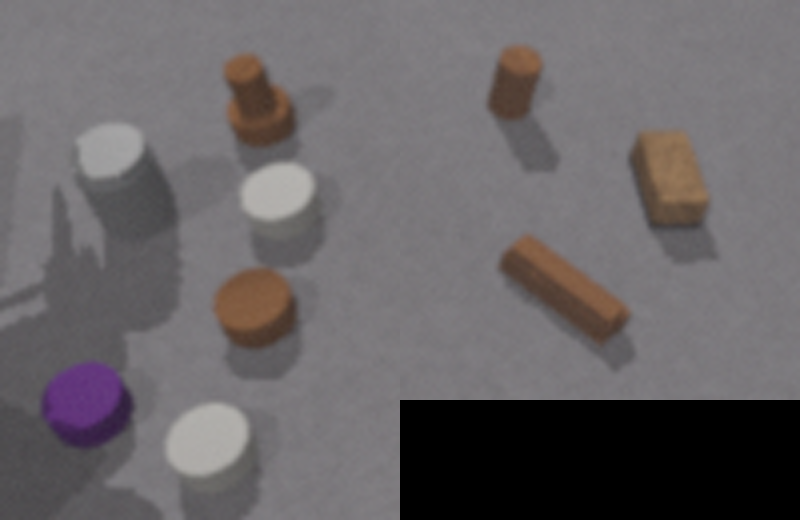

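The crop confirms it: wide_print is the brown wooden disc (crop (255,305), scene (189,231)), and the purple and two white discs are look-alikes. Next I'll fit the models to silhouettes in both fixed cameras.

```bash
cat > fit.py <<'E'
from h import *
from scipy.optimize import minimize
t=np.linspace(0,2*np.pi,48,endpoint=False);C=np.c_[np.cos(t),np.sin(t)]
def cyl(d,z0,z1,x=0,y=0): return np.vstack([np.c_[C*d/2+[x,y],np.full(48,z)] for z in(z0,z1)])
def box(l,w,z0,z1): return np.array([[sx*l/2,sy*w/2,z] for sx in(1,-1) for sy in(1,-1) for z in(z0,z1)])
M={'feeder':[cyl(.046,0,.022),cyl(.028,.022,.062)],'wide':[cyl(.05,0,.024)],'tall':[cyl(.032,0,.05)],
 'bar':[box(.09,.026,0,.018),box(.084,.02,.018,.024)],
 'pats':[cyl(.096,.018,.034,0,-.115),cyl(.06,.034,.044,0,-.115),np.vstack([cyl(.044,.018,.038,0,.089),cyl(.044,.018,.038,0,.141)])],
 'flange':[cyl(.096,.018,.034),cyl(.06,.034,.044)],
 'board':[box(.22,.36,0,.018)]}
YAW={'bar','pats','board'}
def mask(c,kind):
    h=cv2.cvtColor(c['pixels'],cv2.COLOR_BGR2HSV).astype(int);H,S,V=h[...,0],h[...,1],h[...,2]
    if kind in('pats','flange'): m=V<75
    elif kind=='board': m=(S>60)&(H<30)
    else: m=(S>100)&(H<20)
    return m.astype(np.uint8)
S=4
def render(c,parts,p,roi,z0=0):
    x0,y0,w,h=roi;cs,sn=np.cos(p[2]),np.sin(p[2]);im=np.zeros((h*S,w*S),np.uint8)
    for P in parts:
        Q=np.c_[P[:,0]*cs-P[:,1]*sn+p[0],P[:,0]*sn+P[:,1]*cs+p[1],P[:,2]+z0]
        uv=((proj(c,Q)-[x0,y0]+.5)*S-.5);hull=cv2.convexHull(uv.astype(np.float32))
        cv2.fillConvexPoly(im,np.round(hull*16).astype(np.int32),1,shift=4)
    return cv2.resize(im.astype(np.float32),(w,h),interpolation=cv2.INTER_AREA)
def fit(c,kind,guess,z0=0,mk=None,pad=14):
    g=np.r_[guess,0.][:3];parts=M[kind]
    uv=np.vstack([proj(c,P@np.array([[np.cos(g[2]),np.sin(g[2]),0],[-np.sin(g[2]),np.cos(g[2]),0],[0,0,1]])+[g[0],g[1],z0]) for P in parts])
    a=np.maximum(uv.min(0)-pad,0).astype(int);b=np.minimum(uv.max(0)+pad,[640,400]).astype(int);roi=(*a,*(b-a))
    m=(mask(c,kind) if mk is None else mk)[a[1]:b[1],a[0]:b[0]]
    n,l,st,_=cv2.connectedComponentsWithStats(m)
    if kind not in('pats',): m=(l==1+np.argmax(st[1:,4])).astype(np.uint8)
    k=cv2.findContours(m,cv2.RETR_EXTERNAL,cv2.CHAIN_APPROX_NONE)[0]
    if kind!='board' : cv2.drawContours(m,k,-1,1,-1)
    m=cv2.GaussianBlur(m.astype(np.float32),(0,0),1.5)
    n=3 if kind in YAW else 2
    f=lambda q:float(((cv2.GaussianBlur(render(c,parts,np.r_[q,g[n:]],roi,z0),(0,0),1.5)-m)**2).sum())/m.sum()
    sx=np.vstack([g[:n]]+[g[:n]+d for d in np.diag([.012,.012,.15])[:n,:n]])
    r=minimize(f,g[:n],method='Nelder-Mead',options=dict(initial_simplex=sx,xatol=1e-5,fatol=1e-6))
    return r.x,r.fun
E
python3 - <<'E'
from fit import *
G={'feeder':(.423,-.354),'wide':(.597,-.334),'tall':(.411,.36),'bar':(.594,.334,.9),'pats':(.607,-.03,.13),'board':(.595,-.03,.1)}
for n in('scene','side'):
    c=cam(n)
    for k,g in G.items():
        best=min((fit(c,k,g if k!='bar' else (*g[:2],y)) for y in ((.9,.5,1.3) if k=='bar' else (0,))),key=lambda r:r[1])
        print(n,k,best[0].round(4),round(best[1],3))
E
```

```text
scene feeder [ 0.4172 -0.3525] 0.148
scene wide [ 0.5874 -0.3414] 0.155
scene tall [0.3839 0.3665] 1.693
scene bar [0.5822 0.3415 0.508 ] 0.684
scene pats [ 0.6045 -0.0282  0.2037] 0.477
scene board [ 0.598  -0.0295  0.1639] 0.167
side feeder [ 0.4126 -0.3596] 0.068
side wide [ 0.5872 -0.3471] 0.065
side tall [0.402 0.352] 0.059
side bar [0.5849 0.335  0.5977] 0.028
side pats [ 0.5949 -0.031   0.1723] 0.369
side board [ 0.5944 -0.0336  0.1594] 0.15
```

Emit:
step_arm(
  moves=[
    [[0.04, -0.008, 0, 0, 0.095], [0.08, -0.016, 0, 0, 0.095], [0.12, -0.024, 0, 0, 0.095], [0.16, -0.032, 0, 0, 0.095], [0.2, -0.04, 0, 0, 0.095], [0.24, -0.048, 0, 0, 0.095], [0.28, -0.056, 0, 0, 0.095], [0.28, -0.056, 0, 0, 0.095]],
  ],
)

```text
clock: 0.97
eef_pos: [0.487, -0.4077, 0.2396]
orientation: [-0.0, 0.979, 0.204, 0.001]
force: [-0.6, -0.2, -0.3]
gripper_width: 0.997
finger_force: 0.0
```

```bash
cat > go.py <<'E'
import sys
from h import *
def go(x,y,z,yaw):
    T=pose();d=T[:3,:3].T@(np.array([x,y,z])-T[:3,3]);cy=np.arctan2(T[1,0],T[0,0])
    a=(np.degrees(cy-yaw)+90)%180-90
    print('now',T[:3,3].round(4),'yaw',round(cy,3),'t',round(sense()['clock'],2),'shift',d.round(4),'turn',a.round(1),'(+-180)')
if __name__=='__main__': go(*map(float,sys.argv[1:5]))
E
python3 go.py .587 -.344 .2 0
```

```text
now [ 0.487  -0.4077  0.2396] yaw 0.412 t 0.97 shift [ 0.1171 -0.0184  0.0397] turn 23.6 (+-180)
```

Emit:
step_arm(
  moves=[
    [[0.035, -0.005, 0.01, 7, 0.095], [0.07, -0.01, 0.02, 14, 0.095], [0.105, -0.015, 0.03, 21, 0.095], [0.117, -0.018, 0.04, 23.6, 0.095], [0.117, -0.018, 0.04, 23.6, 0.095], [0.117, -0.018, 0.04, 23.6, 0.095]],
  ],
)

```text
clock: 1.47
eef_pos: [0.5826, -0.3486, 0.199]
orientation: [-0.0, 1.0, -0.001, -0.001]
force: [0.1, -0.2, 0.5]
gripper_width: 1.0
finger_force: 0.0
```

Run:
```python
from fit import *
c=cam('wrist');cv2.imwrite('pics/w1.png',c['pixels']);print(pose()[:3].round(4))
for k,g in {'wide':(.587,-.344),'flange':(.61,-.148)}.items():
    m=None
    print(k,proj(c,[*g,.024]),*fit(c,k,g,pad=25))
```

```text
[[ 1.000e+00 -3.300e-03 -4.000e-04  5.822e-01]
 [-3.300e-03 -1.000e+00 -1.000e-04 -3.494e-01]
 [-4.000e-04  1.000e-04 -1.000e+00  1.997e-01]]
wide [[314.47493215 183.58915516]] [ 0.58739205 -0.34016679] 0.022161712870001793
flange [[119.89895264 161.86088608]] [ 0.61544837 -0.14247793] 0.02537125162780285
```

View pics/w1.png

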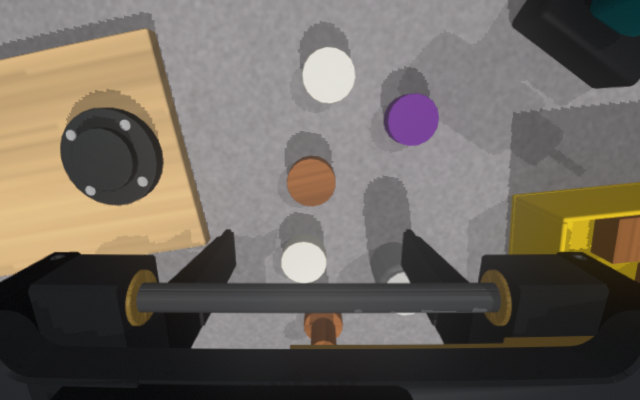

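Wrist view: the brown disc (311,182) sits between the white discs at (328,75) and (303,262), with purple at (412,119) and the flange at (111,157). The fits are good: wide print at (.587,-.340), flange at (.615,-.1425).

```bash
python3 go.py .5874 -.3402 .03 0
```

```text
now [ 0.5822 -0.3494  0.1997] yaw -0.003 t 1.52 shift [ 0.0053 -0.0092  0.1697] turn -0.2 (+-180)
```

Emit:
step_arm(
  moves=[
    [[0.005, -0.009, 0.03, 0, 0.095], [0.005, -0.009, 0.06, 0, 0.095], [0.005, -0.009, 0.09, 0, 0.095], [0.005, -0.009, 0.12, 0, 0.095], [0.005, -0.009, 0.12, 0, 0.095], [0.005, -0.009, 0.12, 0, 0.095]],
  ],
)

```text
clock: 2.02
eef_pos: [0.5868, -0.341, 0.0798]
orientation: [-0.0, 1.0, -0.003, -0.001]
force: [0.2, -0.4, 1.3]
gripper_width: 1.003
finger_force: 0.0
```

```bash
python3 go.py .5874 -.3402 .03 0
```

```text
now [ 0.5868 -0.341   0.0798] yaw -0.006 t 2.02 shift [ 0.0007 -0.0007  0.0498] turn -0.3 (+-180)
```

Accurate. I'll descend, close and lift.

Emit:
step_arm(
  moves=[
    [[0.001, -0.001, 0.025, 0, 0.095], [0.001, -0.001, 0.05, 0, 0.095], [0.001, -0.001, 0.05, 0, 0.095], [0.001, -0.001, 0.05, 0, 0.07], [0.001, -0.001, 0.05, 0, 0.05], [0.001, -0.001, 0.05, 0, 0.03], [0.001, -0.001, 0.05, 0, 0.03], [0.001, -0.001, 0.05, 0, 0.03]],
  ],
)

```text
clock: 2.68
eef_pos: [0.5891, -0.3393, 0.031]
orientation: [0.001, 1.0, -0.002, 0.001]
force: [-0.4, 0.5, 0.8]
gripper_width: 0.707
finger_force: 0.0
```

Emit:
step_arm(
  moves=[
    [[0, 0, 0, 0, 0.03], [0, 0, 0, 0, 0.03], [0, 0, 0, 0, 0.03], [0, 0, -0.02, 0, 0.03], [0, 0, -0.06, 0, 0.03], [0, 0, -0.1, 0, 0.03], [0, 0, -0.1, 0, 0.03]],
  ],
)

```text
clock: 3.27
eef_pos: [0.591, -0.3405, 0.1372]
orientation: [0.003, 1.0, -0.002, 0.004]
force: [1.1, -0.4, 0.9]
gripper_width: 0.519
finger_force: 30.0
```

```bash
python3 go.py .6154 -.1425 .12 0;  python3 - <<'E'
from fit import *
c=cam('wrist');cv2.imwrite('pics/w2.png',c['pixels'])
print(fit(c,'flange',(.6154,-.1425)))
print(sense()['gripper_width'],sense()['finger_force'])
E
```

```text
now [ 0.591  -0.3405  0.1372] yaw -0.005 t 3.27 shift [ 0.0232 -0.1982  0.0162] turn -0.3 (+-180)
(array([ 0.61527779, -0.14216715]), np.float64(0.02437632530927658))
0.5199579199172234 29.99991148710251
```

View pics/w2.png

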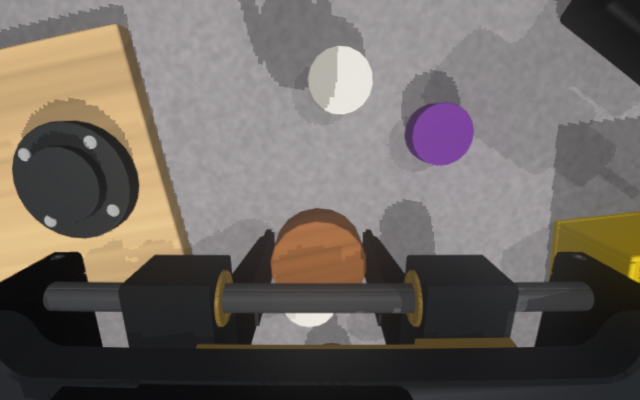

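Wide print is held (width 49 mm). It goes to the boss at (.615,-.142).

Emit:
step_arm(
  moves=[
    [[0.003, -0.025, 0, 0, 0.03], [0.007, -0.06, 0, 0, 0.03], [0.012, -0.1, 0, 0, 0.03], [0.017, -0.14, 0, 0, 0.03], [0.022, -0.17, 0, 0, 0.03], [0.026, -0.19, 0, 0, 0.03], [0.026, -0.198, 0, 0, 0.03], [0.026, -0.198, 0, 0, 0.03]],
  ],
)

```text
clock: 3.98
eef_pos: [0.6154, -0.1394, 0.1287]
orientation: [-0.0, 1.0, -0.001, -0.001]
force: [-0.5, -0.4, -0.2]
gripper_width: 0.519
finger_force: 30.0
```

Emit:
step_arm(
  moves=[
    [[0, 0, 0.01, 0, 0.03], [0, 0, 0.02, 0, 0.03], [0, 0, 0.03, 0, 0.03], [0, 0, 0.03, 0, 0.03], [0, 0, 0.03, 0, 0.03], [0, 0, 0.03, 0, 0.03]],
  ],
)

```text
clock: 4.48
eef_pos: [0.6157, -0.1417, 0.0994]
orientation: [0.0, 1.0, -0.003, -0.0]
force: [-0.4, -0.1, -0.6]
gripper_width: 0.522
finger_force: 30.0
```

```bash
python3 go.py .6175 -.1423 .0755 0
```

```text
now [ 0.6157 -0.1417  0.0994] yaw -0.006 t 4.48 shift [0.0018 0.0006 0.0239] turn -0.3 (+-180)
```

Emit:
step_arm(
  moves=[
    [[0.001, 0.001, 0.01, 0, 0.03], [0.001, 0.001, 0.018, 0, 0.03], [0.001, 0.001, 0.022, 0, 0.03], [0.001, 0.001, 0.024, 0, 0.03], [0.001, 0.001, 0.024, 0, 0.03], [0.001, 0.001, 0.024, 0, 0.03], [0.001, 0.001, 0.024, 0, 0.03]],
  ],
)

```text
clock: 5.07
eef_pos: [0.6168, -0.1421, 0.0759]
orientation: [0.0, 1.0, -0.003, 0.0]
force: [1.2, -0.4, -0.5]
gripper_width: 0.518
finger_force: 30.0
```

```bash
python3 go.py .6175 -.1423 .0755 0; python3 -c "from h import *;print(sense()['force'])"
```

```text
now [ 0.6168 -0.1421  0.0759] yaw -0.005 t 5.07 shift [0.0007 0.0002 0.0004] turn -0.3 (+-180)
[ 1.15004579 -0.41421335 -0.47008135]
```

Emit:
step_arm(
  moves=[
    [[0.001, 0, 0.001, 0, 0.03], [0.001, 0, 0.0015, 0, 0.03], [0.001, 0, 0.0015, 0, 0.03], [0.001, 0, 0.0015, 0, 0.06], [0.001, 0, 0.0015, 0, 0.075], [0.001, 0, 0.0015, 0, 0.075], [0.001, 0, 0.0015, 0, 0.075], [0.001, 0, 0.0015, 0, 0.075]],
  ],
)

```text
clock: 5.73
eef_pos: [0.6177, -0.1422, 0.0742]
orientation: [0.0, 1.0, -0.003, 0.0]
force: [-0.3, -0.1, -0.0]
gripper_width: 0.777
finger_force: 0.0
```

Emit:
step_arm(
  moves=[
    [[0, 0, -0.02, 0, 0.075], [0, 0, -0.06, 0, 0.075], [0, 0, -0.1, 0, 0.075], [0, 0, -0.14, 0, 0.075], [0, 0, -0.14, 0, 0.075], [0, 0, -0.14, 0, 0.075]],
  ],
)

```text
clock: 6.23
eef_pos: [0.6183, -0.1423, 0.2165]
orientation: [0.001, 1.0, -0.003, 0.002]
force: [0.2, 0.0, -0.9]
gripper_width: 0.789
finger_force: 0.0
```

```bash
python3 go.py .585 .338 .2 0.59;python3 - <<'E'
from fit import *
c=cam('wrist');cv2.imwrite('pics/w3.png',c['pixels'])
print(fit(c,'wide',(.6154,-.1425),z0=.044,mk=((lambda h:((h[...,1]>100)&(h[...,0]<13)).astype(np.uint8))(cv2.cvtColor(c['pixels'],cv2.COLOR_BGR2HSV)))))
E
```

```text
now [ 0.6183 -0.1423  0.2165] yaw -0.005 t 6.23 shift [-0.0358 -0.4802  0.0156] turn -34.1 (+-180)
(array([ 0.5194, -0.0735]), np.float64(0.06701900064945221))
```

View pics/w3.png

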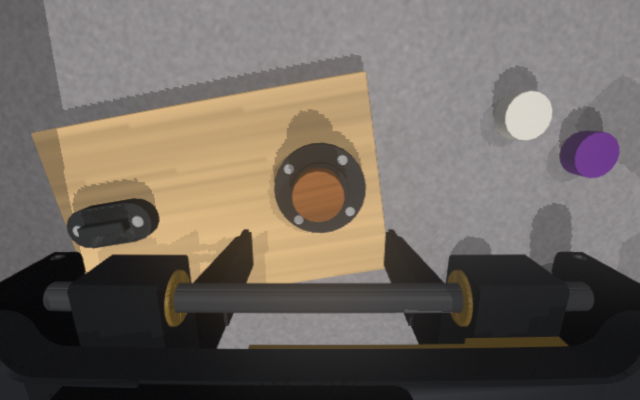

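Disc at (318,196) is centred on the boss. I'll refit it with a tighter mask and measure the bracket (113,222) to get the board frame.

Run:
```python
from fit import *
M['bracket']=[np.vstack([cyl(.044,.018,.038,0,-.026),cyl(.044,.018,.038,0,.026)])];YAW.add('bracket')
c=cam('wrist');h=cv2.cvtColor(c['pixels'],cv2.COLOR_BGR2HSV).astype(int)
w=((h[...,1]>100)&(h[...,0]<20)&(h[...,2]<178)&(h[...,2]>60)).astype(np.uint8)
print(h[196,318],h[150,220])
print('wide',fit(c,'wide',(.6154,-.1425),.044,w,pad=6))
k=((h[...,2]<80)).astype(np.uint8);k[:,250:]=0;k[252:]=0
print('br',fit(c,'bracket',(.582,.085,.165),0,k,pad=15))
```

```text
[ 13 150 150] [ 18 101 200]
wide (array([ 0.61673808, -0.14124294]), np.float64(0.0017427761340513825))
br (array([0.57805732, 0.08501035, 0.17203426]), np.float64(0.01156645454466343))
```

Wide print is within 2 mm of the boss centre. The board centre is at (.5967,-.0287), yaw .163. Next is the bar.

Emit:
step_arm(
  moves=[
    [[-0.003, -0.04, 0, 0, 0.07], [-0.006, -0.08, 0, 0, 0.07], [-0.009, -0.12, 0, 0, 0.07], [-0.012, -0.16, 0, 0, 0.07], [-0.015, -0.2, 0, 0, 0.07], [-0.018, -0.24, 0, 0, 0.07], [-0.02, -0.28, 0, 0, 0.07], [-0.02, -0.28, 0, 0, 0.07]],
  ],
)

```text
clock: 7.0
eef_pos: [0.5977, 0.1438, 0.2121]
orientation: [-0.0, 1.0, -0.0, -0.002]
force: [-0.4, 0.0, 0.6]
gripper_width: 0.738
finger_force: 0.0
```

Emit:
step_arm(
  moves=[
    [[-0.003, -0.04, 0.005, -7, 0.07], [-0.006, -0.08, 0.01, -14, 0.07], [-0.009, -0.12, 0.015, -21, 0.07], [-0.012, -0.16, 0.015, -28, 0.07], [-0.016, -0.2, 0.015, -34, 0.07], [-0.016, -0.2, 0.015, -34, 0.07], [-0.016, -0.2, 0.015, -34, 0.07]],
  ],
)

```text
clock: 7.58
eef_pos: [0.5831, 0.3395, 0.1967]
orientation: [0.0, 0.957, 0.291, -0.002]
force: [-0.9, -0.5, -0.3]
gripper_width: 0.738
finger_force: 0.0
```

Run:
```python
from fit import *
from go import go
c=cam('wrist');cv2.imwrite('pics/w4.png',c['pixels']);h=cv2.cvtColor(c['pixels'],cv2.COLOR_BGR2HSV).astype(int)
m=((h[...,1]>100)&(h[...,0]<16)&(h[...,2]>50)).astype(np.uint8);
for y in(.5,.65):
    r=fit(c,'bar',(.584,.336,y),0,m,pad=15);print(r,proj(c,[*r[0][:2],.024]))
go(*r[0][:2],.08,r[0][2])
```

```text
(array([0.58690697, 0.33700462, 0.58926694]), np.float64(0.01638619415462017)) [[322.43402279 186.56553294]]
(array([0.58697274, 0.33728889, 0.58490048]), np.float64(0.015177177265286446)) [[322.23738392 186.36003507]]
now [0.5835 0.338  0.1971] yaw 0.589 t 7.63 shift [0.0029 0.0026 0.1171] turn 0.2 (+-180)
```

View pics/w4.png

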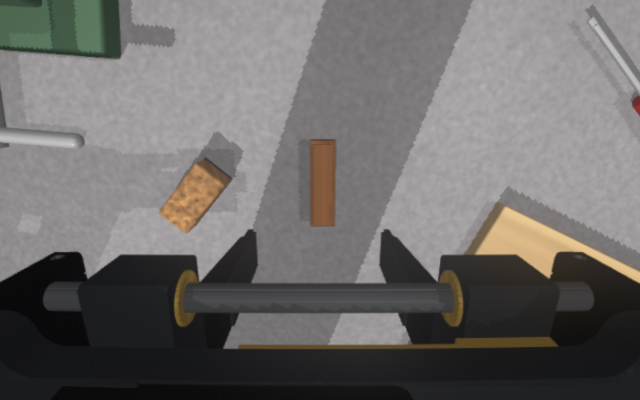

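The bar (322,185) is aligned with the tool and the cork block (196,197) is well clear. I'll descend, grip and lift.

Emit:
step_arm(
  moves=[
    [[0.003, 0.003, 0.03, 0, 0.06], [0.003, 0.003, 0.06, 0, 0.06], [0.003, 0.003, 0.09, 0, 0.06], [0.003, 0.003, 0.12, 0, 0.06], [0.003, 0.003, 0.12, 0, 0.06], [0.003, 0.003, 0.12, 0, 0.06]],
  ],
)

```text
clock: 8.13
eef_pos: [0.5882, 0.3355, 0.0779]
orientation: [0.0, 0.957, 0.289, -0.002]
force: [0.7, 0.2, 1.0]
gripper_width: 0.635
finger_force: 0.0
```

```bash
python3 go.py .587 .3373 .03 .586
```

```text
now [0.5882 0.3355 0.0779] yaw 0.586 t 8.13 shift [ 0.0002 -0.0022  0.0479] turn -0.0 (+-180)
```

Emit:
step_arm(
  moves=[
    [[0, -0.002, 0.025, 0, 0.06], [0, -0.002, 0.047, 0, 0.06], [0, -0.002, 0.047, 0, 0.06], [0, -0.002, 0.047, 0, 0.045], [0, -0.002, 0.047, 0, 0.03], [0, -0.002, 0.047, 0, 0.01], [0, -0.002, 0.047, 0, 0.01], [0, -0.002, 0.047, 0, 0.01]],
  ],
)

```text
clock: 8.8
eef_pos: [0.5876, 0.339, 0.0333]
orientation: [-0.0, 0.957, 0.29, 0.001]
force: [-0.6, 0.2, 0.7]
gripper_width: 0.337
finger_force: 0.0
```

Emit:
step_arm(
  moves=[
    [[0, 0, 0, 0, 0.01], [0, 0, 0, 0, 0.01], [0, 0, 0, 0, 0.01], [0, 0, -0.02, 0, 0.01], [0, 0, -0.06, 0, 0.01], [0, 0, -0.1, 0, 0.01], [0, 0, -0.12, 0, 0.01], [0, 0, -0.12, 0, 0.01]],
  ],
)

```text
clock: 9.47
eef_pos: [0.5888, 0.3397, 0.1575]
orientation: [-0.0, 0.957, 0.29, 0.004]
force: [0.3, -0.1, 0.6]
gripper_width: 0.271
finger_force: 30.0
```

```bash
python3 go.py .5967 -.0287 .15 1.734
```

```text
now [0.5888 0.3397 0.1575] yaw 0.588 t 9.47 shift [-0.1979  0.3109  0.0064] turn -65.6 (+-180)
```

Emit:
step_arm(
  moves=[
    [[-0.015, 0.023, 0, 0, 0.01], [-0.035, 0.055, 0, 0, 0.01], [-0.055, 0.086, 0, 0, 0.01], [-0.075, 0.118, 0, 0, 0.01], [-0.095, 0.15, 0, 0, 0.01], [-0.115, 0.18, 0, 0, 0.01], [-0.12, 0.19, 0, 0, 0.01], [-0.12, 0.19, 0, 0, 0.01]],
  ],
)

```text
clock: 10.13
eef_pos: [0.5928, 0.1116, 0.1515]
orientation: [0.0, 0.958, 0.288, -0.001]
force: [0.5, 0.8, -1.1]
gripper_width: 0.274
finger_force: 30.0
```

Emit:
step_arm(
  moves=[
    [[-0.01, 0.02, 0, -7, 0.01], [-0.025, 0.04, 0, -14, 0.01], [-0.04, 0.06, 0, -21, 0.01], [-0.055, 0.08, 0, -28, 0.01], [-0.065, 0.1, 0, -35, 0.01], [-0.078, 0.12, 0, -42, 0.01], [-0.078, 0.12, 0, -49, 0.01], [-0.078, 0.12, 0, -56, 0.01]],
  ],
)

```text
clock: 10.8
eef_pos: [0.5947, -0.0288, 0.1515]
orientation: [-0.0, 0.707, 0.707, -0.0]
force: [-0.0, 0.6, 0.3]
gripper_width: 0.267
finger_force: 30.0
```

```bash
python3 go.py .5967 -.0287 .1 1.734
```

```text
now [ 0.5947 -0.0288  0.1515] yaw 1.571 t 10.8 shift [0.0001 0.002  0.0515] turn -9.4 (+-180)
```

Emit:
step_arm(
  moves=[
    [[0.001, 0.002, 0.01, -5, 0.01], [0.001, 0.002, 0.03, -9.4, 0.01], [0.001, 0.002, 0.05, -9.4, 0.01], [0.001, 0.002, 0.07, -9.4, 0.01], [0.001, 0.002, 0.08, -9.4, 0.01], [0.001, 0.002, 0.08, -9.4, 0.01], [0.001, 0.002, 0.08, -9.4, 0.01]],
  ],
)

```text
clock: 11.38
eef_pos: [0.5967, -0.0272, 0.072]
orientation: [-0.0, 0.649, 0.761, -0.0]
force: [-0.2, -0.3, 0.5]
gripper_width: 0.269
finger_force: 30.0
```

```bash
python3 go.py .5967 -.0287 .05 1.734
```

```text
now [ 0.5967 -0.0272  0.072 ] yaw 1.73 t 11.38 shift [-0.0015 -0.0002  0.022 ] turn -0.2 (+-180)
```

Emit:
step_arm(
  moves=[
    [[0, 0, 0.01, 0, 0.01], [0, 0, 0.018, 0, 0.01], [0, 0, 0.02, 0, 0.01], [0, 0, 0.021, 0, 0.01], [0, 0, 0.022, 0, 0.01], [0, 0, 0.022, 0, 0.01]],
  ],
)

```text
clock: 11.88
eef_pos: [0.5963, -0.0279, 0.0508]
orientation: [-0.0, 0.649, 0.761, -0.0]
force: [-3.2, 0.5, 5.9]
gripper_width: 0.269
finger_force: 30.0
```

```bash
python3 go.py .5967 -.0287 .05 1.734; python3 -c "from h import *;print(sense()['force'])"
```

```text
now [ 0.5963 -0.0279  0.0508] yaw 1.73 t 11.88 shift [-0.0009  0.0003  0.0008] turn -0.3 (+-180)
[-3.22969272  0.50522154  5.89660481]
```

Emit:
step_arm(
  moves=[
    [[0, 0, -0.001, 0, 0.04], [0, 0, -0.001, 0, 0.05], [0, 0, -0.001, 0, 0.05], [0, 0, -0.001, 0, 0.05], [0, 0, -0.03, 0, 0.05], [0, 0, -0.07, 0, 0.05], [0, 0, -0.11, 0, 0.05], [0, 0, -0.15, 0, 0.05]],
  ],
)

```text
clock: 12.55
eef_pos: [0.5962, -0.0279, 0.2017]
orientation: [-0.0, 0.649, 0.761, -0.0]
force: [-0.1, -0.2, 0.0]
gripper_width: 0.524
finger_force: 0.0
```

Emit:
step_arm(
  moves=[
    [[-0.025, -0.02, 0, 7, 0.06], [-0.05, -0.04, 0, 14, 0.06], [-0.075, -0.06, 0, 21, 0.06], [-0.1, -0.08, 0, 28, 0.06], [-0.125, -0.1, 0, 35, 0.06], [-0.15, -0.12, 0, 42, 0.06], [-0.175, -0.14, 0, 49, 0.06], [-0.19, -0.15, 0, 56, 0.06]],
  ],
)

```text
clock: 13.22
eef_pos: [0.4769, -0.2414, 0.2002]
orientation: [0.0, 0.931, 0.364, -0.0]
force: [-0.0, 0.8, -0.1]
gripper_width: 0.633
finger_force: 0.0
```

```bash
python3 go.py .415 -.354 .23 .163
```

```text
now [ 0.4769 -0.2414  0.2002] yaw 0.745 t 13.22 shift [-0.1219  0.0408 -0.0297] turn 33.3 (+-180)
```

Emit:
step_arm(
  moves=[
    [[-0.025, 0.01, -0.01, 7, 0.06], [-0.05, 0.02, -0.02, 14, 0.06], [-0.075, 0.03, -0.03, 21, 0.06], [-0.1, 0.035, -0.03, 28, 0.06], [-0.12, 0.04, -0.03, 33.3, 0.06], [-0.122, 0.041, -0.03, 33.3, 0.06], [-0.122, 0.041, -0.03, 33.3, 0.06]],
  ],
)

```text
clock: 13.8
eef_pos: [0.4169, -0.3533, 0.2301]
orientation: [-0.0, 0.996, 0.085, -0.0]
force: [0.7, 0.1, 0.4]
gripper_width: 0.632
finger_force: 0.0
```

Run:
```python
from fit import *
from go import go
c=cam('wrist');cv2.imwrite('pics/w5.png',c['pixels']);h=cv2.cvtColor(c['pixels'],cv2.COLOR_BGR2HSV).astype(int)
m=((h[...,1]>100)&(h[...,0]<16)&(h[...,2]>50)).astype(np.uint8)
r=fit(c,'feeder',(.415,-.355),0,m,pad=15);print(r,proj(c,[*r[0],.062]))
go(*r[0],.06,.163)
```

```text
(array([ 0.41555751, -0.35293189]), np.float64(0.034674160182476044)) [[318.19544602 191.06737653]]
now [ 0.4174 -0.3525  0.23  ] yaw 0.173 t 13.85 shift [-0.0019  0.0002  0.17  ] turn 0.5 (+-180)
```

View pics/w5.png

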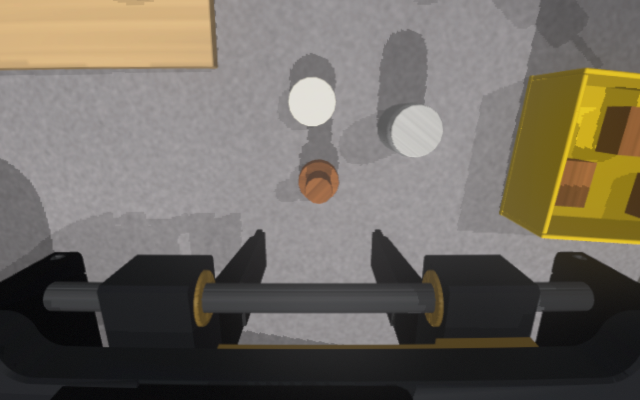

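Feeder at (318,185), tin at (416,131) and white disc at (312,101) are clear of the fingers. I'll descend onto the neck.

Emit:
step_arm(
  moves=[
    [[-0.002, 0, 0.04, 0, 0.05], [-0.002, 0, 0.08, 0, 0.05], [-0.002, 0, 0.12, 0, 0.05], [-0.002, 0, 0.14, 0, 0.05], [-0.002, 0, 0.14, 0, 0.05], [-0.002, 0, 0.14, 0, 0.05]],
  ],
)

```text
clock: 14.35
eef_pos: [0.416, -0.352, 0.0899]
orientation: [-0.001, 0.996, 0.087, -0.001]
force: [-1.0, -0.2, 0.5]
gripper_width: 0.526
finger_force: 0.0
```

```bash
python3 go.py .4155 -.3529 .053 .163
```

```text
now [ 0.416  -0.352   0.0899] yaw 0.174 t 14.35 shift [-0.0006  0.0009  0.0369] turn 0.6 (+-180)
```

Emit:
step_arm(
  moves=[
    [[0, 0.001, 0.02, 0, 0.05], [0, 0.001, 0.037, 0, 0.05], [0, 0.001, 0.037, 0, 0.05], [0, 0.001, 0.037, 0, 0.035], [0, 0.001, 0.037, 0, 0.02], [0, 0.001, 0.037, 0, 0.015], [0, 0.001, 0.037, 0, 0.015], [0, 0.001, 0.037, 0, 0.015]],
  ],
)

```text
clock: 15.02
eef_pos: [0.416, -0.3542, 0.0543]
orientation: [0.001, 0.996, 0.086, 0.001]
force: [-0.3, 0.8, 8.5]
gripper_width: 0.287
finger_force: 30.0
```

Emit:
step_arm(
  moves=[
    [[0, 0, 0, 0, 0.015], [0, 0, 0, 0, 0.015], [0, 0, 0, 0, 0.015], [0, 0, -0.02, 0, 0.015], [0, 0, -0.06, 0, 0.015], [0, 0, -0.1, 0, 0.015], [0, 0, -0.13, 0, 0.015], [0, 0, -0.13, 0, 0.015]],
  ],
)

```text
clock: 15.68
eef_pos: [0.417, -0.3553, 0.1893]
orientation: [0.004, 0.996, 0.086, 0.003]
force: [-0.1, -0.3, -0.7]
gripper_width: 0.286
finger_force: 30.0
```

```bash
python3 go.py .655 -.022 .18 .163
```

```text
now [ 0.417  -0.3553  0.1893] yaw 0.171 t 15.68 shift [ 0.2912 -0.2879  0.0085] turn 0.5 (+-180)
```

Emit:
step_arm(
  moves=[
    [[0.012, -0.012, 0, 0, 0.015], [0.036, -0.036, 0, 0, 0.015], [0.062, -0.062, 0, 0, 0.015], [0.088, -0.088, 0, 0, 0.015], [0.114, -0.114, 0, 0, 0.015], [0.14, -0.14, 0, 0, 0.015], [0.16, -0.16, 0, 0, 0.015], [0.18, -0.18, 0, 0, 0.015]],
  ],
)

```text
clock: 16.35
eef_pos: [0.5629, -0.144, 0.1828]
orientation: [-0.0, 0.996, 0.086, -0.0]
force: [0.2, -0.8, -1.0]
gripper_width: 0.29
finger_force: 30.0
```

Emit:
step_arm(
  moves=[
    [[0.025, -0.025, 0, 0, 0.015], [0.05, -0.05, 0, 0, 0.015], [0.075, -0.075, 0, 0, 0.015], [0.095, -0.095, 0, 0, 0.015], [0.11, -0.107, 0, 0, 0.015], [0.11, -0.107, 0, 0, 0.015], [0.11, -0.107, 0, 0, 0.015]],
  ],
)

```text
clock: 16.93
eef_pos: [0.6524, -0.0209, 0.1824]
orientation: [-0.0, 0.996, 0.086, -0.0]
force: [-0.3, 0.1, -1.1]
gripper_width: 0.29
finger_force: 30.0
```

Run:
```python
from fit import *
from go import go
for n in('side','scene'):
    c=cam(n);h=cv2.cvtColor(c['pixels'],cv2.COLOR_BGR2HSV).astype(int)
    m=((h[...,1]>100)&(h[...,0]<16)&(h[...,2]>50)&(h[...,2]<170)).astype(np.uint8)
    for k,g,z in(('bar',(.5967,-.0287,1.734),.018),('wide',(.617,-.141),.044)):
        try:
            r=fit(c,k,g,z,m,pad=5);print(n,k,r)
        except Exception as e: print(n,k,e)
    u=proj(c,[.62,-.02,.1])[0].astype(int);p=c['pixels'][u[1]-65:u[1]+65,u[0]-65:u[0]+65];cv2.imwrite(f'pics/c_{n}.png',cv2.resize(p,(400,400)))
cv2.imwrite('pics/c1.png',np.hstack([cv2.imread('pics/c_side.png'),cv2.imread('pics/c_scene.png')]))
go(.653,-.0193,.10,.163)
```

```text
side bar (array([ 0.59179884, -0.02704282,  1.8121954 ]), np.float64(1.1979560852050781))
side wide (array([ 0.60977138, -0.13667054]), np.float64(0.4228816628456116))
scene bar (array([ 0.59349689, -0.02894932,  1.93782567]), np.float64(0.13996542990207672))
scene wide (array([ 0.61738076, -0.1409559 ]), np.float64(0.054650671780109406))
now [ 0.6519 -0.0223  0.1827] yaw 0.171 t 17.03 shift [ 0.0017 -0.0027  0.0827] turn 0.5 (+-180)
```

View pics/c1.png

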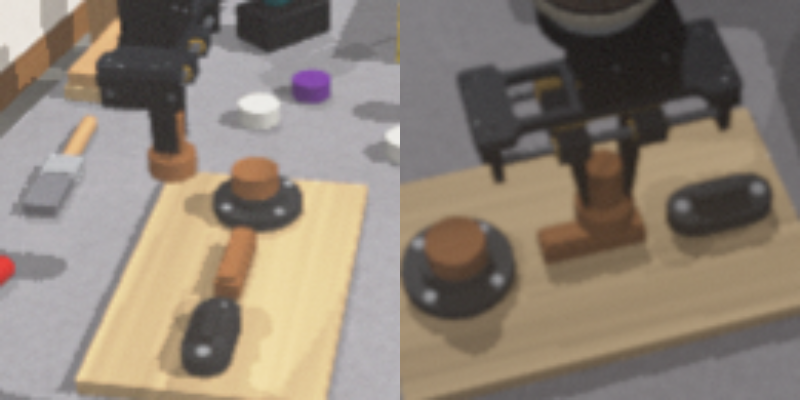

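Side crop: the held feeder is upright at (172,150) and the bar lies between flange and bracket at (236,262). Lowering.

Emit:
step_arm(
  moves=[
    [[0.001, -0.003, 0.03, 0, 0.015], [0.001, -0.003, 0.06, 0, 0.015], [0.001, -0.003, 0.085, 0, 0.015], [0.001, -0.003, 0.1, 0, 0.015], [0.001, -0.003, 0.105, 0, 0.015], [0.001, -0.003, 0.105, 0, 0.015], [0.001, -0.003, 0.105, 0, 0.015]],
  ],
)

```text
clock: 17.62
eef_pos: [0.6532, -0.0193, 0.0789]
orientation: [0.0, 0.996, 0.085, 0.0]
force: [0.2, -0.2, -1.1]
gripper_width: 0.295
finger_force: 30.0
```

```bash
python3 go.py .653 -.0193 .071 .163; python3 -c "from h import *;print(sense()['force'])"
```

```text
now [ 0.6532 -0.0193  0.0789] yaw 0.17 t 17.62 shift [-0.0002  0.      0.0079] turn 0.4 (+-180)
[ 0.18057791 -0.1658426  -1.14517332]
```

Emit:
step_arm(
  moves=[
    [[0, 0, 0.003, 0, 0.015], [0, 0, 0.006, 0, 0.015], [0, 0, 0.007, 0, 0.015], [0, 0, 0.0075, 0, 0.015], [0, 0, 0.0075, 0, 0.015]],
  ],
)

```text
clock: 18.03
eef_pos: [0.6534, -0.0187, 0.0724]
orientation: [0.0, 0.996, 0.086, 0.001]
force: [-4.6, -0.2, 10.8]
gripper_width: 0.292
finger_force: 30.0
```

```bash
python3 go.py .653 -.0193 .071 .163; python3 -c "from h import *;print(sense()['force'])"
```

```text
now [ 0.6534 -0.0187  0.0724] yaw 0.171 t 18.03 shift [-0.0005  0.0005  0.0014] turn 0.5 (+-180)
[-4.55760271 -0.15836187 10.80257869]
```

Emit:
step_arm(
  moves=[
    [[0, 0, -0.001, 0, 0.03], [0, 0, -0.001, 0, 0.05], [0, 0, -0.001, 0, 0.05], [0, 0, -0.001, 0, 0.05], [0, 0, -0.02, 0, 0.05], [0, 0, -0.06, 0, 0.05], [0, 0, -0.1, 0, 0.05], [0, 0, -0.13, 0, 0.05]],
  ],
)

```text
clock: 18.7
eef_pos: [0.6533, -0.0185, 0.2034]
orientation: [0.0, 0.996, 0.086, 0.001]
force: [1.0, -0.5, -0.3]
gripper_width: 0.525
finger_force: 0.0
```

Emit:
step_arm(
  moves=[
    [[-0.012, -0.028, 0, 0, 0.055], [-0.026, -0.058, 0, 0, 0.055], [-0.04, -0.09, 0, 0, 0.055], [-0.053, -0.12, 0, 0, 0.055], [-0.066, -0.15, 0, 0, 0.055], [-0.08, -0.18, 0, 0, 0.055], [-0.093, -0.21, 0, 0, 0.055], [-0.106, -0.24, 0, 0, 0.055]],
  ],
)

```text
clock: 19.37
eef_pos: [0.5066, 0.201, 0.2006]
orientation: [0.0, 0.996, 0.085, -0.0]
force: [0.8, 0.9, -0.1]
gripper_width: 0.582
finger_force: 0.0
```

Emit:
step_arm(
  moves=[
    [[-0.013, -0.03, 0, 0, 0.055], [-0.026, -0.06, 0, 0, 0.055], [-0.04, -0.09, 0, 0, 0.055], [-0.053, -0.12, 0, 0, 0.055], [-0.066, -0.15, 0, 0, 0.055], [-0.076, -0.171, 0, 0, 0.055], [-0.076, -0.171, 0, 0, 0.055], [-0.076, -0.171, 0, 0, 0.055]],
  ],
)

```text
clock: 20.03
eef_pos: [0.4029, 0.3562, 0.2005]
orientation: [0.0, 0.996, 0.087, -0.0]
force: [0.7, -0.5, -0.2]
gripper_width: 0.579
finger_force: 0.0
```

Run:
```python
from fit import *
from go import go
c=cam('wrist');cv2.imwrite('pics/w6.png',c['pixels']);h=cv2.cvtColor(c['pixels'],cv2.COLOR_BGR2HSV).astype(int)
m=((h[...,1]>100)&(h[...,0]<16)&(h[...,2]>50)).astype(np.uint8)
r=fit(c,'tall',(.404,.355),0,m,pad=20);print(r,proj(c,[*r[0],.05]))
go(*r[0],.06,.163)
```

```text
(array([0.40484309, 0.35425505]), np.float64(0.0662047415971756)) [[321.14790025 192.65026689]]
now [0.4035 0.3555 0.2005] yaw 0.172 t 20.08 shift [0.0011 0.0014 0.1405] turn 0.5 (+-180)
```

View pics/w6.png

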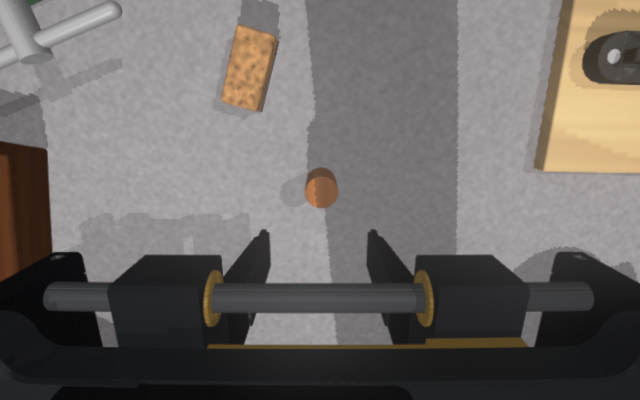

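Tall print at (321,188), nothing near it. Descending.

Emit:
step_arm(
  moves=[
    [[0.001, 0.001, 0.035, 0, 0.055], [0.001, 0.001, 0.07, 0, 0.055], [0.001, 0.001, 0.1, 0, 0.055], [0.001, 0.001, 0.11, 0, 0.055], [0.001, 0.001, 0.11, 0, 0.055], [0.001, 0.001, 0.11, 0, 0.055]],
  ],
)

```text
clock: 20.58
eef_pos: [0.4055, 0.3543, 0.0912]
orientation: [0.0, 0.996, 0.085, -0.0]
force: [-0.2, 1.0, 1.6]
gripper_width: 0.577
finger_force: 0.0
```

```bash
python3 go.py .4048 .3543 .037 .163
```

```text
now [0.4055 0.3543 0.0912] yaw 0.17 t 20.58 shift [-0.0007 -0.0001  0.0542] turn 0.4 (+-180)
```

Emit:
step_arm(
  moves=[
    [[-0.001, 0, 0.025, 0, 0.055], [-0.001, 0, 0.05, 0, 0.055], [-0.001, 0, 0.054, 0, 0.055], [-0.001, 0, 0.054, 0, 0.055], [-0.001, 0, 0.054, 0, 0.04], [-0.001, 0, 0.054, 0, 0.03], [-0.001, 0, 0.054, 0, 0.02], [-0.001, 0, 0.054, 0, 0.02]],
  ],
)

```text
clock: 21.25
eef_pos: [0.4042, 0.3547, 0.0377]
orientation: [-0.0, 0.996, 0.086, 0.001]
force: [-0.1, -1.4, 0.7]
gripper_width: 0.356
finger_force: 0.4
```

Emit:
step_arm(
  moves=[
    [[0, 0, 0, 0, 0.02], [0, 0, 0, 0, 0.02], [0, 0, 0, 0, 0.02]],
  ],
)

```text
clock: 21.5
eef_pos: [0.4042, 0.3547, 0.0375]
orientation: [-0.0, 0.996, 0.086, 0.001]
force: [-1.1, -1.5, 8.8]
gripper_width: 0.327
finger_force: 30.0
```

Emit:
step_arm(
  moves=[
    [[0, 0, -0.02, 0, 0.02], [0, 0, -0.06, 0, 0.02], [0, 0, -0.1, 0, 0.02], [0, 0, -0.14, 0, 0.02], [0, 0, -0.15, 0, 0.02], [0, 0, -0.15, 0, 0.02]],
  ],
)

```text
clock: 22.0
eef_pos: [0.4046, 0.3551, 0.1898]
orientation: [-0.001, 0.996, 0.086, 0.003]
force: [-0.4, 1.1, -1.2]
gripper_width: 0.334
finger_force: 30.0
```

```bash
python3 go.py .6167 -.1412 .18 .163
```

```text
now [0.4046 0.3551 0.1898] yaw 0.171 t 22.0 shift [0.1243 0.5252 0.0092] turn 0.5 (+-180)
```

Emit:
step_arm(
  moves=[
    [[0.006, 0.025, 0, 0, 0.02], [0.014, 0.06, 0, 0, 0.02], [0.022, 0.095, 0, 0, 0.02], [0.031, 0.13, 0, 0, 0.02], [0.039, 0.165, 0, 0, 0.02], [0.047, 0.2, 0, 0, 0.02], [0.056, 0.235, 0, 0, 0.02], [0.064, 0.27, 0, 0, 0.02]],
  ],
)

```text
clock: 22.67
eef_pos: [0.5127, 0.0975, 0.1848]
orientation: [0.0, 0.996, 0.085, -0.001]
force: [0.1, 0.4, 1.0]
gripper_width: 0.331
finger_force: 30.0
```

Emit:
step_arm(
  moves=[
    [[0.008, 0.035, 0, 0, 0.02], [0.017, 0.07, 0, 0, 0.02], [0.025, 0.105, 0, 0, 0.02], [0.033, 0.14, 0, 0, 0.02], [0.042, 0.175, 0, 0, 0.02], [0.05, 0.21, 0, 0, 0.02], [0.057, 0.24, 0, 0, 0.02], [0.06, 0.255, 0, 0, 0.02]],
  ],
)

```text
clock: 23.33
eef_pos: [0.6158, -0.1448, 0.1842]
orientation: [-0.0, 0.996, 0.084, -0.001]
force: [-0.5, 0.9, -1.4]
gripper_width: 0.334
finger_force: 30.0
```

Emit:
step_arm(
  moves=[
    [[0, 0, 0.02, 0, 0.02], [0, 0, 0.04, 0, 0.02], [0, 0, 0.06, 0, 0.02], [0, 0, 0.06, 0, 0.02], [0, 0, 0.06, 0, 0.02]],
  ],
)

```text
clock: 23.75
eef_pos: [0.6146, -0.1411, 0.125]
orientation: [-0.001, 0.996, 0.086, -0.002]
force: [0.0, -0.1, 0.7]
gripper_width: 0.331
finger_force: 30.0
```

```bash
python3 go.py .6167 -.1412 .1065 .163
```

```text
now [ 0.6146 -0.1411  0.125 ] yaw 0.171 t 23.75 shift [0.0021 0.0005 0.0185] turn 0.5 (+-180)
```

Emit:
step_arm(
  moves=[
    [[0.0015, 0, 0.008, 0, 0.02], [0.0015, 0, 0.014, 0, 0.02], [0.0015, 0, 0.017, 0, 0.02], [0.0015, 0, 0.018, 0, 0.02], [0.0015, 0, 0.018, 0, 0.02], [0.0015, 0, 0.018, 0, 0.02]],
  ],
)

```text
clock: 24.25
eef_pos: [0.617, -0.1415, 0.109]
orientation: [0.0, 0.996, 0.086, 0.0]
force: [0.5, 0.0, -1.1]
gripper_width: 0.328
finger_force: 30.0
```

```bash
python3 go.py .6167 -.1412 .105 .163
python3 - <<'E'
from fit import *
print(sense()['force'])
o=[]
for n in('side','scene'):
    c=cam(n);u=proj(c,[.62,-.1,.06])[0].astype(int);o.append(cv2.resize(c['pixels'][u[1]-50:u[1]+50,u[0]-50:u[0]+50],(400,400),interpolation=cv2.INTER_CUBIC))
cv2.imwrite('pics/c2.png',np.hstack(o))
E
```

```text
now [ 0.617  -0.1415  0.109 ] yaw 0.171 t 24.25 shift [-0.0003 -0.0004  0.004 ] turn 0.5 (+-180)
[ 0.49812754  0.01672897 -1.11580568]
```

View pics/c2.png

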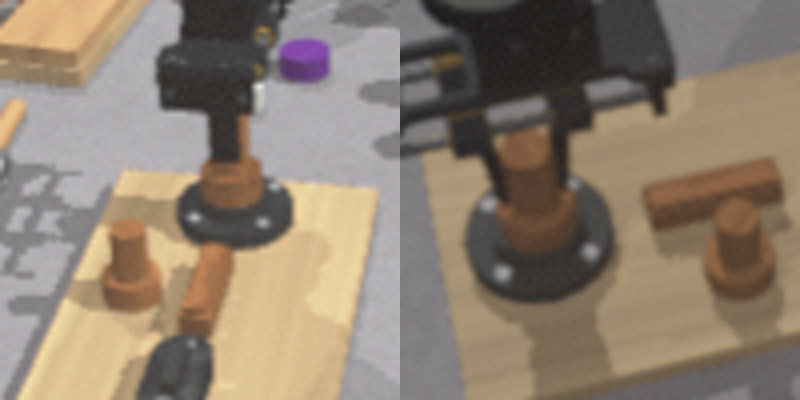

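Both crops show the tall print on axis over the wide one, with bar and feeder standing. Lower the last few mm and check the force.

Emit:
step_arm(
  moves=[
    [[0, 0, 0.002, 0, 0.02], [0, 0, 0.0035, 0, 0.02], [0, 0, 0.004, 0, 0.02], [0, 0, 0.004, 0, 0.02]],
  ],
)

```text
clock: 24.68
eef_pos: [0.617, -0.1415, 0.1056]
orientation: [0.0, 0.996, 0.085, 0.0]
force: [-2.9, 0.7, 9.0]
gripper_width: 0.331
finger_force: 30.0
```

Contact. Release, lift, then move back over the board for a check.

Emit:
step_arm(
  moves=[
    [[0, 0, -0.001, 0, 0.035], [0, 0, -0.001, 0, 0.055], [0, 0, -0.001, 0, 0.055], [0, 0, -0.001, 0, 0.055], [0, 0, -0.02, 0, 0.055], [0, 0, -0.06, 0, 0.055], [0, 0, -0.1, 0, 0.055], [0, 0, -0.14, 0, 0.055]],
  ],
)

```text
clock: 25.35
eef_pos: [0.6166, -0.1414, 0.2459]
orientation: [-0.0, 0.996, 0.085, -0.001]
force: [0.3, 0.0, 0.3]
gripper_width: 0.577
finger_force: 0.0
```

Emit:
step_arm(
  moves=[
    [[0, -0.03, -0.01, 0, 0.055], [0, -0.06, -0.01, 0, 0.055], [0, -0.07, -0.01, 0, 0.055], [0, -0.07, -0.01, 0, 0.055], [0, -0.07, -0.01, 0, 0.055], [0, -0.07, -0.01, 0, 0.055]],
  ],
)

```text
clock: 25.85
eef_pos: [0.6052, -0.0734, 0.2541]
orientation: [0.0, 0.996, 0.085, -0.0]
force: [-0.2, 0.0, -0.0]
gripper_width: 0.573
finger_force: 0.0
```

Run:
```python
from fit import *
M['bracket']=[np.vstack([cyl(.044,.018,.038,0,-.026),cyl(.044,.018,.038,0,.026)])];YAW.add('bracket')
c=cam('wrist');cv2.imwrite('pics/w7.png',c['pixels']);h=cv2.cvtColor(c['pixels'],cv2.COLOR_BGR2HSV).astype(int)
m=((h[...,1]>100)&(h[...,0]<20)&(h[...,2]<178)&(h[...,2]>60)).astype(np.uint8)
M['stack']=[cyl(.05,0,.024),cyl(.032,.024,.074)]
for k,g,z in(('bar',(.5967,-.0287,1.734),.018),('feeder',(.653,-.019),.018),('stack',(.617,-.141),.044)):
    r=fit(c,k,g,z,m,pad=6);print(k,r)
    p=r[0][:2]-[.5967,-.0287];a=.1627;print(' board xy',p@[np.cos(a),np.sin(a)],p@[-np.sin(a),np.cos(a)])
```

```text
bar (array([ 0.60270963, -0.02872699,  1.73696967]), np.float64(0.11614075303077698))
 board xy 0.005925889921612762 -0.0010000891075647872
feeder (array([ 0.65420356, -0.017769  ]), np.float64(0.23988547921180725))
 board xy 0.0585147760099627 0.0014720361669879212
stack (array([ 0.61731878, -0.14128618]), np.float64(0.0072321537882089615))
 board xy 0.002109412015327463 -0.1144392056762214
```

View pics/w7.png

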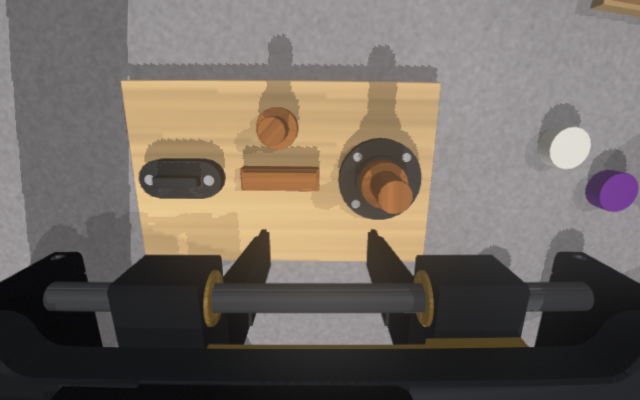

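Wrist check: bar (280,179) lies on the flange–bracket line, with the feeder (277,128) squarely behind it at a gap of about 22 px (about 20 mm or a little more). The stack is upright on the boss (385,180). All of it is within tolerance, so I'm handing in.

```bash
python3 -c "from station import finish_job;print(finish_job())"
```

```text
the job is handed in; nothing more can be done
None
```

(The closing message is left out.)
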